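# Fill the exercise-ball case and hold its lid at 60 degrees

## Task

Put the two loose orange exercise balls from the tray into the two empty wells of the open wooden case, the ones with an orange pad at the bottom, one ball in each well, and let go of them. Then take the leaning-back lid by its black tab, bring it forward and hold it with the gripper at 60 degrees from closed (within 5 degrees), so that I can refit its stay: finish while still holding it there, do not put it down or let go. Don't let the lid drop, leave the two blue balls seated in their wells, and don't shift the other things on the desk.

Things in the scene. Friction and masses are not known exactly. Their poses are not given: they have to be found in the camera images.
- case: The open, pale wooden case, fixed to the desk: 158 mm across (its x), 300 mm long (its y), walls 60 mm high, 8 mm thick. Origin: centre of its underside; z up. The lid is hinged on the long +x rim. Its x points roughly to the robot's left (+y), give or take 0.35 rad.
- carrier (a point): Centre of the top of the grey plate in the case, 19 mm above the desk; axes as the case. Four round wells in a row along y, at -90, -30, +30 and +90 mm from here, 37 mm wide, 11 mm deep. A 44 mm ball rests on a well's rim, its centre 31 mm above the desk. Two wells hold blue balls, two are empty with an orange pad on the floor; which ones varies.
- lid (a joint): Angle of the lid in rad: 0 closed, flat on the case; 1.05 is 60 degrees open; 1.75 is its stop, where it leans back at the start. It turns freely and weighs about 0.3 kg: forward of upright (below 1.57) it falls shut unless held.
- lid_hinge (a point): Point on the lid's hinge line (which runs along the case's y), at mid length and at mid thickness of the lid; it stays put, in the case's frame at x = +79, y = 0, z = 64 mm. The lid is a pale wooden panel, 158 x 300 x 8 mm.
- lid_tab (a point): Centre of the black tab that sticks out of the middle of the lid's free edge in the plane of the lid: 44 mm wide, 8 mm thick, 30 mm long. This point is 173 mm from lid_hinge and 15 mm from the tab's tip, at mid thickness. Open at angle a, it lies from the hinge -173 cos(a) mm along the case's x and 173 sin(a) mm up.
- tray: Fixed shallow white tray with a blue lining, 150 x 190 mm, floor 5 mm, rim 8 mm high and 5 mm thick; origin at the centre of its underside. The two orange balls start on it, at least 80 mm apart between centres, side by side along the tray's y.
- ball_a_center (a point): Centre of an orange rubber ball, 44 mm in diameter, about 55 g; starts on the tray with its centre 27 mm above the desk.
- ball_b_center (a point): Centre of the other orange ball, just the same. Either ball may go in either empty well.
- ball_a: The first orange ball itself (this point turns with it: use ball_a_center)
- ball_b: The second orange ball itself (this point turns with it: use ball_b_center)
- pad_a: Orange round pad, 34 mm wide, 0.6 mm thick, on the floor of an empty well, marking it: its x and y are the well's centre, its origin about 8 mm above the desk.
- pad_b: The same in the other empty well.
- blue_a_center (a point): Centre of a blue ball, 44 mm, already seated in one of the wells: leave it there.
- blue_b_center (a point): Centre of the other blue ball in its well: leave it there.
- mug: Bystander: white mug, 80 mm across, 90 mm high, handle to one side; origin at the centre of its underside.
- phone: Bystander: flat black phone, 150 x 72 x 9 mm; origin at the centre of its underside.
- notebook: Bystander: blue notebook, 210 x 150 x 18 mm; origin at the centre of its underside.
- pencil_cup: Bystander: dark steel pencil cup, 76 mm across, 160 mm high with its pencils; origin at the centre of its underside.
- water_bottle: Bystander: blue water bottle, 68 mm across, 210 mm high; origin at the centre of its underside.
- grip_trainer: Bystander: A-shaped hand-strength trainer lying flat, black grips, about 150 x 110 x 22 mm; origin near the middle of its grips, on the desk.
- tape_roll: Bystander: clear roll of tape lying flat, 90 mm across, 20 mm high; origin at the centre of its underside.
Things that resemble listed ones, but are neither listed nor needed, are in the scene too. What is shaped like the ball_a but green or white is not meant.

How it is judged:
By the outcome, as a careful person would: the job done as asked, in the order asked, and still so for the second after the job is handed in, while the arm keeps its last pose, push and grip.
It also fails if it takes over 64 s, if anything falls off the work surface, if the arm or the gripper's body presses on something with over 40 N, if the wrist force passes 120 N, or if a joint passes its speed limit or range.

## Robot

A 7-joint arm with a two-finger parallel gripper is mounted at the origin on the work surface. World frame = base frame: x ahead of the robot, y to its left, z up, the work surface at z = 0. Lengths are in m, angles in rad, forces in N, time in s.
With the tool pointing down it reaches from about 0.4 to 0.85 m from the base axis. Payload 10.4 kg.
Tool frame: the origin (TCP) lies at the very end of the fingers, on their centre line; the grasp point (between the pads) lies manip.hold_point_z behind it (manip.hold_point_z is the distance from the TCP to the grasp point, in m); z points along the fingers, y is the direction in which the jaws open and shut (so a half turn about z gives the same grasp; the last joint's range is limited). The gripper opens to 85 mm and grips with 20 to 120 N. Pads are 22 mm wide; open, the fingers measure 114 mm over their backs; the gripper's body (76 mm by 85 mm) begins 54 mm behind the grasp point. The pads swing forward as they close: fully open they stand 13 mm farther back than shut.
Start: joints at [-1.214, 0.332, -0.065, 1.46, 0.022, 1.35, -0.088], TCP at [0.232, 0.58, 0.231] pointing down, gripper open.
Joint ranges: [-2.6, 2.6], [-0.5, 2.12], [-1.47, 1.34], [0.16, 2.42], [-1.27, 4.41], [0.06, 2.06], [-2.6, 2.6]. Speed limits (rad/s): [2.22, 2.22, 2.79, 2.79, 3.14, 3.14, 3.14].

## Interface

Orientations are given as a unit quaternion [x, y, z, w].
In Python, from workcell import manip gives the robot as it stands.
- The arm moves only by the tool jog_arm, never from a script. Its arguments are lists of equal length, an entry for each row: "translation": the shift along the world's x, y, z in mm, a list of three; "turn": the turn about the world's z in degrees. In form: {"translation": [[x, y, z], ...], "turn": [turn, ...]}. A call has 1 to 12 rows; each row is the pose to reach, as a shift and turn from the pose measured when the call began; what a row does not reach only later rows make up. A row lasts 1/12 s, in which the tool goes at most 41.7 mm and 7.16 degrees, less where a joint would pass 70% of its speed; a pose out of reach is approached as far as the arm can. A call with a gripper value outside its range is refused whole. "grip" is the finger opening in mm, from 0 to 85.4, set as the call begins (left out, the last holds). The fingers move at their own pace and stop on an object; "grip_force" is the grip in N (left out, the last holds). Time passes only in rows, so rows that repeat a pose let the fingers close. It gives the time, the measured TCP pose, the force and the opening at its end, in the units of the state.
- manip.get_obs(): the state, without advancing time (a new reading comes with each control period).
- manip.camera(name): name is "side" or "top" or "wrist"; returns a dict with "frame" (400x640x3 uint8, red, green, blue), "mtx" (3x3 intrinsics, pixels), "k1" (the pictures are not rectified: a ray, as slopes to the right and down, at radius r is drawn at 1 + k1 r^2 times it, then the intrinsics apply), "pose" (4x4, takes a point from camera to world coordinates). Camera axes: x right, y down, z forward; pixel columns grow to the right and rows downward; lengths in m; the calibration is good to about 2 mm. A picture is of the moment at which its call begins. There is no depth.
- manip.hand_in(): hands the job in, once; it reports no verdict.
Trained networks look in a picture, given as the dict that the camera call returned (one of the last four; its "shot" number tells which), for a name from the list of things; names that differ only in an ending like _2 or _b are one class to them, and where a whole thing is asked for, a point or a joint stands for the part that bears it (a point fixed in the world has none). Each returns a list of dicts, best first, with "confidence" (0 to 1); they miss things now and then, are a little off and sometimes report something else, mostly with a low value. They report only what shows in the picture. A call takes as long as a camera call. They do not tell look-alikes from the thing itself.
- manip.outline_of(picture, label): "mask" (400x640 bool, what is visible of it) and "extent" ([left, top, right, bottom] in pixels, round what is visible of it).
- manip.pinpoint(picture, label): "at" ([column, row] in pixels: a listed point, or the origin of a listed thing).
The state is a dict: "clock": time; "joint_pos": joint angles; "joint_velocities": joint speeds; "tau": joint torques, N m; "position": TCP position; "ee_rot": TCP orientation; "ft_force": force on the tool from outside, world axes, zero at the start; "torque": the same for the moment, N m; "grip_width": opening from 0.0 (shut) to 1.0 (fully open).
Only numpy, scipy, OpenCV 4.12 (cv2) and the standard library are available. Lean on these libraries where they do the work, as an engineer would, in place of code of your own. Each camera call takes 0.05 s, during which the arm holds its last target. There are 200 camera calls.

## Working session

There is one attempt and no reset: what is moved stays moved. The work goes in short steps, Python scripts to look and compute and a tool call to move; the robot and the scene stay as the last step left them, time stands still between calls to the robot, and variables do not carry over. Pictures are saved under pics/ and viewed, about 8 in all and at most 12, crops included, and the job is handed in when it is done.

Besides the shell and the picture viewer there is one more tool, called after "Emit:" as name(argument=value, ...), one argument or row to a line, values as JSON. jog_arm: Moves the arm, as the interface text tells. Its arguments: {"type":"object","properties":{"translation":{"type":"array"},"turn":{"type":"array"},"grip":{"type":"number"},"grip_force":{"type":"number"}},"required":["translation","turn"]}

```bash
mkdir -p pics
cat > h.py <<'E'
import numpy as np, cv2
from workcell import manip
def ray(p,uv):
    K=p["mtx"];k=p["k1"]
    d=np.array([(uv[0]-K[0][2])/K[0][0],(uv[1]-K[1][2])/K[1][1]])
    u=d.copy()
    for _ in range(30): u=d/(1+k*(u@u))
    T=np.array(p["pose"]); return T[:3,3],T[:3,:3]@np.array([u[0],u[1],1.])
def onz(p,uv,z):
    o,d=ray(p,uv); return o+d*(z-o[2])/d[2]
def proj(p,X):
    T=np.array(p["pose"]);c=T[:3,:3].T@(np.array(X)-T[:3,3]);u=c[:2]/c[2];u=u*(1+p["k1"]*(u@u))
    K=p["mtx"];return np.array([K[0][0]*u[0]+K[0][2],K[1][1]*u[1]+K[1][2]])
def save(p,n,crop=None,s=1):
    f=p["frame"][:,:,::-1]
    if crop: f=f[crop[1]:crop[3],crop[0]:crop[2]]
    cv2.imwrite("pics/"+n,cv2.resize(f,None,fx=s,fy=s,interpolation=cv2.INTER_CUBIC))
E
python3 - <<'E'
from h import *
np.set_printoptions(precision=3,suppress=True)
o=manip.get_obs();print(o["clock"],o["position"],o["ee_rot"],manip.hold_point_z)
P={n:manip.camera(n) for n in("side","top","wrist")}
save(P["top"],"top0.png");save(P["side"],"side0.png")
for n in("top","side","wrist"):
  p=P[n];print(n,np.array(p["pose"])[:3,3])
  for l,z in(("ball_a_center",.027),("pad_a",.008),("blue_a_center",.031),("carrier",.019),("lid_tab",.2),("lid_hinge",.064),("tray",0),("case",0)):
    for r in manip.pinpoint(p,l)[:5]: print(l,np.round(r["at"],1),round(r["confidence"],2),onz(p,r["at"],z))
E
```

```text
0.0 [0.232 0.58  0.231] [ 0.189  0.982 -0.001 -0.   ] 0.0187
top [0.431 0.016 1.266]
ball_a_center [270.3 193.4] 0.7 [0.564 0.14  0.027]
ball_a_center [377.4 214.7] 0.51 [ 0.491 -0.213  0.027]
ball_a_center [377.3 172.2] 0.45 [ 0.633 -0.216  0.027]
ball_a_center [345.5 220. ] 0.41 [ 0.474 -0.107  0.027]
pad_a [272.7 217.3] 0.52 [0.486 0.134 0.008]
pad_a [263.3 184.8] 0.5 [0.595 0.166 0.008]
blue_a_center [358.  136.3] 0.71 [ 0.755 -0.153  0.031]
blue_a_center [268.3 196.3] 0.62 [0.554 0.146 0.031]
carrier [267.9 189. ] 0.8 [0.579 0.149 0.019]
carrier [407.8 211.4] 0.4 [ 0.501 -0.317  0.019]
lid_tab [222.1 187.6] 0.62 [0.563 0.26  0.2  ]
lid_hinge [242.9 194.9] 0.72 [0.555 0.224 0.064]
tray [377.8 211.3] 0.74 [ 0.504 -0.22   0.   ]
tray [393.6 215.8] 0.7 [ 0.488 -0.273  0.   ]
case [165.  184.1] 0.57 [0.6   0.502 0.   ]
side [ 0.237 -0.858  0.726]
ball_a_center [325.5 259.9] 0.71 [ 0.495 -0.214  0.027]
ball_a_center [304.4 240.6] 0.5 [ 0.467 -0.123  0.027]
ball_a_center [370.3 247.7] 0.49 [ 0.627 -0.215  0.027]
pad_a [318.9 187.1] 0.47 [0.611 0.142 0.008]
pad_a [285.2 199.7] 0.35 [0.479 0.112 0.008]
blue_a_center [300.2 187.9] 0.43 [0.538 0.128 0.031]
blue_a_center [330.1 283.8] 0.42 [ 0.474 -0.298  0.031]
carrier [308.  186.9] 0.59 [0.57  0.142 0.019]
lid_tab [293.2 112.4] 0.7 [0.596 0.367 0.2  ]
lid_hinge [296.5 165.2] 0.58 [0.557 0.223 0.064]
lid_hinge [308.9 187.1] 0.51 [0.551 0.076 0.064]
tray [325.6 280.6] 0.72 [ 0.478 -0.259  0.   ]
case [311.4 192.3] 0.78 [0.579 0.132 0.   ]
case [356.1 396.1] 0.71 [ 0.425 -0.552  0.   ]
case [318.3 185.7] 0.24 [0.616 0.162 0.   ]
wrist [0.152 0.611 0.373]
```

View pics/top0.png

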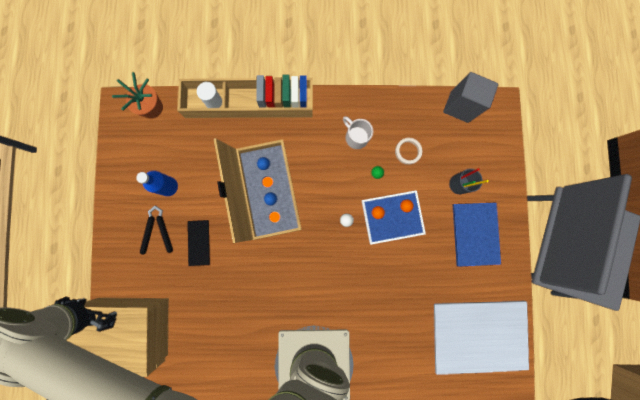

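View pics/side0.png

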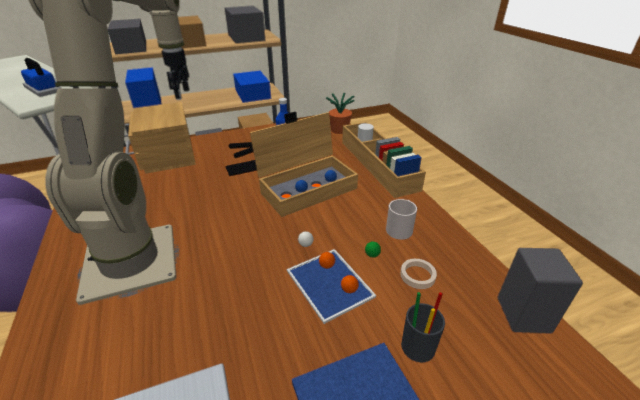

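The top view shows two orange balls on the blue-lined tray at (377,213) and (407,206). Orange pads are at (267,182) and (275,216), blue balls at (263,163) and (270,199), and the lid tab at (222,189). The white ball (346,220) and the green ball (377,172) are off the tray and look-alikes, so I'm ignoring them. Next I'll measure by colour and take an enlarged crop to confirm.

```bash
cat >> h.py <<'E'
def blobs(p,kind,amin=25):
    f=cv2.cvtColor(np.ascontiguousarray(p["frame"]),cv2.COLOR_RGB2HSV);H,S,V=cv2.split(f)
    m=((H<=13)&(S>205)&(V>150)) if kind=="o" else ((H>100)&(H<125)&(S>170)&(V>60))
    n,l,s,c=cv2.connectedComponentsWithStats(m.astype(np.uint8))
    return [(c[i],s[i,4],s[i,:4]) for i in range(1,n) if s[i,4]>=amin]
E
python3 - <<'E'
from h import *
np.set_printoptions(precision=3,suppress=True)
for n in("top","side"):
  p=manip.camera(n)
  for k in "ob":
    for c,a,b in blobs(p,k): print(n,k,c,a,b,[onz(p,c,z) [:2]for z in((.027,.0085) if k=="o" else (.031,))])
  if n=="top":
    save(p,"c.png",(200,120,440,260),3)
    r=manip.outline_of(p,"tray")[:2];print([ (x["extent"],x["confidence"]) for x in r])
E
```

```text
top o [268.483  88.919] 149 [266  77   6  25] [array([0.923, 0.149]), array([0.93 , 0.151])]
top o [406.54 205.31] 87 [401 200  12  12] [array([ 0.521, -0.312]), array([ 0.523, -0.316])]
top o [378.025 212.049] 81 [373 207  11  12] [array([ 0.5  , -0.215]), array([ 0.501, -0.219])]
top b [302.69   90.006] 158 [300  76   6  30] [array([0.917, 0.032])]
top b [262.868 163.245] 106 [258 158  11  12] [array([0.664, 0.165])]
top b [160.502 183.703] 538 [144 172  33  23] [array([0.598, 0.505])]
top b [269.944 198.509] 108 [265 193  11  12] [array([0.546, 0.141])]
[([360.0, 191.4, 424.1, 245.0], 0.86)]
side o [391.294 144.725] 51 [381 142  21   6] [array([0.987, 0.299]), array([1.007, 0.329])]
side o [325.408 256.704] 98 [320 252  12  10] [array([ 0.499, -0.203]), array([ 0.506, -0.186])]
side o [348.217 280.925] 120 [342 276  14  11] [array([ 0.521, -0.302]), array([ 0.528, -0.288])]
side b [38.132 78.735] 476 [22 68 33 22] [array([-0.569,  1.823])]
side b [142.255  86.899] 1016 [126  68  34  39] [array([0.022, 1.432])]
side b [251.722  85.617] 862 [234  71  36  31] [array([0.608, 1.221])]
side b [281.533 114.365] 137 [276 104  12  20] [array([0.653, 0.759])]
side b [407.066 164.818] 351 [395 156  25  19] [array([0.956, 0.13 ])]
side b [330.2 175.2] 85 [325 170  11  11] [array([0.663, 0.166])]
side b [300.908 185.367] 98 [296 180  11  11] [array([0.545, 0.142])]
```

View pics/c.png

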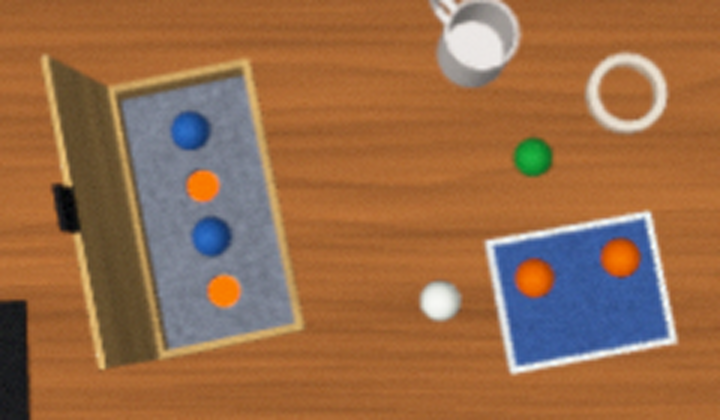

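The crop confirms both orange balls lie in the tray, with the white and green balls outside it. The wells run blue, pad, blue, pad from far to near. I'm going above ball A with the jaws turned along the case's x.

Emit:
jog_arm(
  translation=[
    [15,-30,15],
    [30,-65,30],
    [45,-105,45],
    [60,-145,60],
    [75,-185,60],
    [92,-223,60],
    [108,-260,60],
    [125,-298,60],
    [142,-336,60],
    [158,-374,60],
    [175,-412,60],
    [188,-450,60],
  ],
  turn=[3,6,9,12,15,18,21,24,27,30,33,33.3],
  grip=72,
  grip_force=30,
)

```text
clock: 2.5
position: [0.4188, 0.1327, 0.2916]
ee_rot: [-0.102, 0.995, 0.0, 0.0]
ft_force: [1.1, 0.9, 0.3]
grip_width: 0.843
```

Emit:
jog_arm(
  translation=[
    [10,-40,0],
    [20,-80,-5],
    [30,-120,-10],
    [40,-160,-20],
    [48,-198,-40],
    [56,-235,-65],
    [63,-270,-90],
    [70,-305,-115],
    [75,-335,-140],
    [75,-335,-140],
    [75,-335,-140],
  ],
  turn=[0,0,0,0,0,0,0,0,0,0,0],
)

```text
clock: 3.42
position: [0.4922, -0.2047, 0.1497]
ee_rot: [-0.1, 0.995, -0.0, -0.002]
ft_force: [0.9, -0.1, -0.8]
grip_width: 0.84
```

Run:
```python
from h import *
np.set_printoptions(precision=3,suppress=True)
o=manip.get_obs();print(o["clock"],o["position"],o["ee_rot"],o["joint_pos"],o["grip_width"])
p=manip.camera("wrist");save(p,"w1.png")
for c,a,b in blobs(p,"o"): print(c,a,b,onz(p,c,.027)[:2])
for r in manip.pinpoint(p,"ball_a_center"): print(r["at"],r["confidence"],onz(p,r["at"],.027)[:2])
```

```text
3.4167 [ 0.492 -0.205  0.15 ] [-0.1    0.995 -0.    -0.002] [-0.352  0.231  0.753  1.84  -0.171  1.14   2.231] 0.840061279687732
[306.389 197.565] 763 [286 176  43  45] [ 0.497 -0.214]
[194.777 200.268] 897 [171 179  48  44] [ 0.52  -0.312]
[624.575 243.977] 351 [614 231  22  26] [0.482 0.11 ]
[591.313 334.431] 211 [581 326  21  17] [0.594 0.133]
[421.4, 194.7] 0.89 [ 0.474 -0.114]
[276.7, 315.6] 0.75 [ 0.629 -0.22 ]
[304.6, 198.7] 0.6 [ 0.499 -0.215]
[203.3, 188.6] 0.45 [ 0.507 -0.305]
```

Emit:
jog_arm(
  translation=[
    [6,-10,-20],
    [6,-10,-60],
    [6,-10,-100],
    [6,-10,-125],
    [6,-10,-141],
    [6,-10,-141],
    [6,-10,-141],
  ],
  turn=[0,0,0,0,0,0,0],
)

```text
clock: 4.1
position: [0.5008, -0.2104, 0.0119]
ee_rot: [-0.103, 0.995, 0.001, 0.001]
ft_force: [-0.1, 0.2, 0.1]
grip_width: 0.847
```

Emit:
jog_arm(
  translation=[
    [0,0,0],
    [0,0,0],
    [0,0,0],
    [0,0,0],
    [0,0,0],
    [0,0,0],
    [0,0,20],
    [0,0,60],
    [0,0,100],
    [0,0,130],
    [0,0,130],
  ],
  turn=[0,0,0,0,0,0,0,0,0,0,0],
  grip=30,
  grip_force=30,
)

```text
clock: 5.02
position: [0.5038, -0.2119, 0.1487]
ee_rot: [-0.103, 0.995, -0.0, 0.005]
ft_force: [1.1, -0.6, -0.2]
grip_width: 0.491
```

Emit:
jog_arm(
  translation=[
    [8,38,0],
    [18,76,0],
    [29,114,0],
    [39,152,0],
    [50,190,0],
    [61,228,0],
    [72,266,0],
    [82,303,0],
    [92,338,0],
    [100,365,0],
    [100,365,0],
    [100,365,0],
  ],
  turn=[0,0,0,0,0,0,0,0,0,0,0,0],
)

```text
clock: 6.02
position: [0.6036, 0.1551, 0.1486]
ee_rot: [-0.104, 0.995, -0.0, 0.005]
ft_force: [-1.0, -0.6, -1.2]
grip_width: 0.495
```

Run:
```python
from h import *
np.set_printoptions(precision=3,suppress=True)
p=manip.camera("wrist");save(p,"w2.png")
o=manip.get_obs();print(o["clock"],o["position"],o["ee_rot"],o["joint_pos"],o["grip_width"])
for k,z in(("o",.0085),("b",.031)):
  for c,a,b in blobs(p,k): print(k,c,a,b,onz(p,c,z)[:2])
print(proj(p,[.6045,.1535,.0085]),proj(p,[.4865,.1295,.0085]))
```

```text
6.0667 [0.604 0.153 0.149] [-0.103  0.995 -0.001  0.006] [-0.768  0.413  0.571  1.609 -0.234  1.179  1.63 ] 0.4920972966354668
o [326.483 182.621] 29 [323 176   9  13] [0.598 0.162]
o [303.24 184.24] 25 [300 181   8   8] [0.604 0.141]
o [311.8  193.35] 40 [307 187  12  15] [0.611 0.151]
o [315.455 267.371] 1946 [279 231  85  87] [0.689 0.171]
o [341.72 307.52] 25 [337 304  11   8] [0.733 0.209]
b [320.611 121.183] 732 [296  96  44  51] [0.542 0.144]
[316.013 187.098] [317.088  46.686]
```

View pics/w2.png

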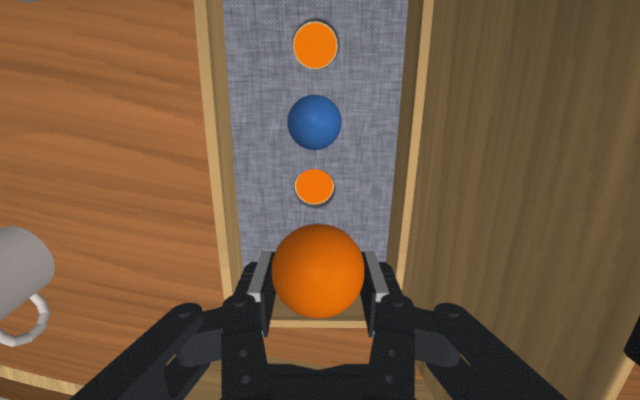

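The wrist view shows the ball held. Pad 1 is at (314,187) and pad 2 at (315,45), both within about 1 mm of prediction. I'm lowering the ball.

Emit:
jog_arm(
  translation=[
    [0,-1,-30],
    [0,-1,-65],
    [0,-1,-95],
    [0,-1,-115],
    [0,-1,-126],
    [0,-1,-132],
    [0,-1,-132],
    [0,-1,-132],
  ],
  turn=[0,0,0,0,0,0,0,0],
)

```text
clock: 6.73
position: [0.6054, 0.1508, 0.0183]
ee_rot: [-0.102, 0.995, -0.001, 0.007]
ft_force: [4.3, 0.9, 1.4]
grip_width: 0.498
```

Emit:
jog_arm(
  translation=[
    [0,0,0],
    [0,0,0],
    [0,0,0],
    [0,0,0],
    [0,0,0],
    [0,0,20],
    [0,0,60],
    [0,0,100],
    [0,0,135],
    [0,0,135],
  ],
  turn=[0,0,0,0,0,0,0,0,0,0],
  grip=68,
)

```text
clock: 7.57
position: [0.6087, 0.1513, 0.1609]
ee_rot: [-0.102, 0.995, 0.001, 0.012]
ft_force: [0.4, 0.1, 0.5]
grip_width: 0.796
```

Emit:
jog_arm(
  translation=[
    [-8,-40,0],
    [-16,-80,0],
    [-24,-120,0],
    [-32,-160,0],
    [-40,-200,0],
    [-48,-240,0],
    [-56,-280,0],
    [-64,-320,0],
    [-71,-360,-5],
    [-78,-400,-10],
    [-84,-435,-10],
    [-88,-462,-10],
  ],
  turn=[0,0,0,0,0,0,0,0,0,0,0,0],
)

```text
clock: 8.57
position: [0.5189, -0.314, 0.1505]
ee_rot: [-0.101, 0.995, 0.001, 0.012]
ft_force: [0.5, 0.0, 0.8]
grip_width: 0.798
```

Run:
```python
from h import *
np.set_printoptions(precision=3,suppress=True)
p=manip.camera("wrist");t=manip.camera("top")
o=manip.get_obs();print(o["clock"],o["position"],o["ee_rot"],o["joint_pos"],o["grip_width"])
for c,a,b in blobs(p,"o"): print("w",c,a,b,onz(p,c,.027)[:2])
for c,a,b in blobs(t,"o"): print("t",c,a,b,onz(t,c,.031)[:2])
```

```text
8.6667 [ 0.518 -0.317  0.151] [-0.098  0.995 -0.     0.012] [-0.119  0.408  0.761  1.665 -0.316  1.172  2.487] 0.800151599152995
w [318.262 188.428] 535 [301 169  43  46] [ 0.517 -0.314]
w [338.175 201.063] 63 [331 191  13  20] [ 0.525 -0.294]
t [268.48   88.833] 150 [266  76   6  26] [0.921 0.148]
t [266.329 180.541] 85 [261 175  11  12] [0.606 0.153]
t [403.037 204.296] 27 [401 200   7  11] [ 0.524 -0.299]
```

Emit:
jog_arm(
  translation=[
    [3,5,-20],
    [3,5,-60],
    [3,5,-100],
    [3,5,-125],
    [3,5,-140],
    [3,5,-140],
    [3,5,-140],
  ],
  turn=[0,0,0,0,0,0,0],
)

```text
clock: 9.25
position: [0.5207, -0.3109, 0.0106]
ee_rot: [-0.098, 0.995, -0.0, 0.011]
ft_force: [0.1, -0.3, 0.9]
grip_width: 0.795
```

Emit:
jog_arm(
  translation=[
    [0,0,0],
    [0,0,0],
    [0,0,0],
    [0,0,0],
    [0,0,0],
    [0,0,0],
    [0,0,20],
    [0,0,60],
    [0,0,100],
    [0,0,135],
    [0,0,135],
  ],
  turn=[0,0,0,0,0,0,0,0,0,0,0],
  grip=30,
)

```text
clock: 10.17
position: [0.5236, -0.3133, 0.1534]
ee_rot: [-0.098, 0.995, -0.003, 0.016]
ft_force: [0.5, -1.6, -0.6]
grip_width: 0.496
```

Held. Now to well 2 at (.486, .128): a shift of (-38, +441).

Emit:
jog_arm(
  translation=[
    [-3,39,0],
    [-6,79,0],
    [-10,119,0],
    [-14,159,0],
    [-18,199,0],
    [-22,239,0],
    [-25,279,0],
    [-28,319,0],
    [-31,359,0],
    [-34,396,0],
    [-38,425,0],
    [-38,441,0],
  ],
  turn=[0,0,0,0,0,0,0,0,0,0,0,0],
)

```text
clock: 11.17
position: [0.4845, 0.132, 0.1538]
ee_rot: [-0.1, 0.995, -0.002, 0.016]
ft_force: [-0.1, -0.2, -0.7]
grip_width: 0.493
```

Emit:
jog_arm(
  translation=[
    [0,0,0],
    [0,0,0],
  ],
  turn=[0,0],
)

```text
clock: 11.33
position: [0.4844, 0.1329, 0.1539]
ee_rot: [-0.101, 0.995, -0.002, 0.016]
ft_force: [0.1, 0.3, -1.1]
grip_width: 0.495
```

Run:
```python
from h import *
np.set_printoptions(precision=3,suppress=True)
p=manip.camera("wrist");save(p,"w3.png")
o=manip.get_obs();print(o["clock"],o["position"],o["ee_rot"],o["joint_pos"],o["grip_width"])
for n in ("top","side"):
 t=manip.camera(n)
 for l in ("lid_tab","lid_hinge"):
  for r in manip.pinpoint(t,l)[:1]: print(n,l,r["at"],r["confidence"],proj(t,[.553,.255,.234] if l=="lid_tab" else [.5595,.225,.064]))
```

```text
11.3833 [0.485 0.131 0.154] [-0.1    0.995 -0.002  0.016] [-0.803  0.093  0.466  1.929 -0.034  1.099  1.447] 0.49384575132724096
top lid_tab [219.3, 189.3] 0.55 [221.194 189.523]
top lid_hinge [246.1, 194.8] 0.83 [242.694 193.617]
side lid_tab [291.5, 114.5] 0.63 [290.391 116.878]
side lid_hinge [296.8, 165.1] 0.65 [297.095 164.81 ]
```

View pics/w3.png

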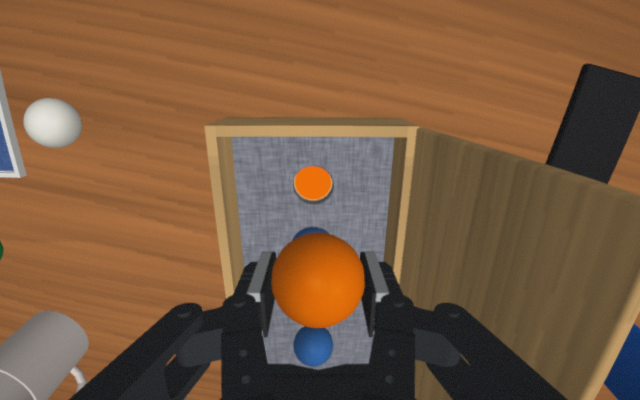

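Ball B is held above pad 2 at (313,183). Lowering it.

Emit:
jog_arm(
  translation=[
    [1,-3,-30],
    [1,-3,-65],
    [1,-3,-95],
    [1,-3,-118],
    [1,-3,-130],
    [1,-3,-137],
    [1,-3,-137],
    [1,-3,-137],
  ],
  turn=[0,0,0,0,0,0,0,0],
)

```text
clock: 12.35
position: [0.4865, 0.1276, 0.0176]
ee_rot: [-0.099, 0.995, -0.002, 0.017]
ft_force: [-1.1, -1.5, 6.1]
grip_width: 0.494
```

Emit:
jog_arm(
  translation=[
    [0,0,0],
    [0,0,0],
    [0,0,0],
    [0,0,0],
    [0,0,0],
    [0,0,20],
    [0,0,60],
    [0,0,100],
    [0,0,140],
    [0,0,140],
  ],
  turn=[0,0,0,0,0,0,0,0,0,0],
  grip=68,
)

```text
clock: 13.18
position: [0.4901, 0.1285, 0.165]
ee_rot: [-0.098, 0.995, 0.0, 0.022]
ft_force: [0.8, -0.2, 0.8]
grip_width: 0.798
```

Both balls are released. Now up and over the tab, turning the jaws along the hinge line so that the tab can pivot between the pads.

Emit:
jog_arm(
  translation=[
    [0,0,35],
    [0,0,75],
    [0,0,115],
    [10,15,140],
    [20,35,150],
    [30,55,150],
    [40,80,150],
    [50,105,150],
    [60,127,150],
    [63,127,150],
    [63,127,150],
    [63,127,150],
  ],
  turn=[-6,-12,-19,-26,-33,-40,-47,-54,-61,-68,-75,-82],
  grip=75,
)

```text
clock: 14.18
position: [0.5532, 0.256, 0.3144]
ee_rot: [0.581, 0.814, -0.014, 0.017]
ft_force: [1.3, 0.8, 0.4]
grip_width: 0.877
```

Emit:
jog_arm(
  translation=[
    [0,0,0],
    [0,0,0],
    [0,0,0],
    [0,0,0],
  ],
  turn=[-5,-8,-8,-8],
)

```text
clock: 14.52
position: [0.5531, 0.256, 0.3141]
ee_rot: [0.635, 0.772, -0.016, 0.016]
ft_force: [0.6, -0.2, 0.1]
grip_width: 0.882
```

Run:
```python
from h import *
from scipy.spatial.transform import Rotation as R
np.set_printoptions(precision=3,suppress=True)
p=manip.camera("wrist");save(p,"w4.png")
o=manip.get_obs();print(o["clock"],o["position"],R.from_quat(o["ee_rot"]).as_matrix(),o["joint_pos"],o["grip_width"])
print("pred tab",proj(p,[.553,.254,.234]),"tip",proj(p,[.5525,.2565,.249]))
for r in manip.pinpoint(p,"lid_tab")[:2]: print(r["at"],r["confidence"],onz(p,r["at"],.234)[:2])
for n,k in(("top","o"),("side","o"),("top","b"),("side","b")):
 t=manip.camera(n)
 for c,a,b in blobs(t,k):
  X=onz(t,c,.031)[:2]
  if .4<X[0]<.7 and abs(X[1]-.15)<.1: print(n,k,X,a)
```

```text
14.5667 [0.553 0.256 0.314] [[-0.193  0.981  0.004]
 [ 0.98   0.193 -0.044]
 [-0.044 -0.004 -0.999]] [-0.957  0.301  0.553  1.382 -0.115  1.516 -0.222] 0.8755652876866854
pred tab [318.595 208.227] tip [318.591 213.207]
top o [0.606 0.154] 91
top o [0.487 0.13 ] 91
side o [0.606 0.169] 42
side o [0.486 0.144] 46
top b [0.664 0.165] 105
top b [0.546 0.141] 108
side b [0.663 0.166] 89
side b [0.545 0.142] 96
```

View pics/w4.png

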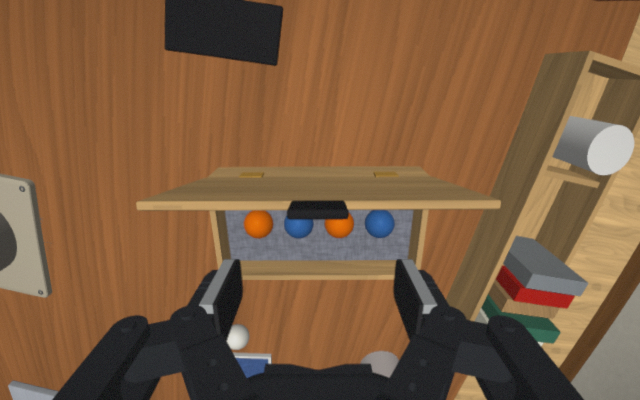

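All four balls are seated. The tab at (318,209) matches the prediction of (319,208). Descending onto the tab and closing.

Emit:
jog_arm(
  translation=[
    [0,-1,-25],
    [0,-1,-50],
    [0,-1,-72],
    [0,-1,-84],
    [0,-1,-90],
    [0,-1,-90],
    [0,-1,-90],
  ],
  turn=[0,0,0,0,0,0,0],
)

```text
clock: 15.4
position: [0.5536, 0.255, 0.2254]
ee_rot: [0.636, 0.772, -0.015, 0.016]
ft_force: [0.0, -0.3, -0.2]
grip_width: 0.88
```

Emit:
jog_arm(
  translation=[
    [0,0,0],
    [0,0,0],
    [0,0,0],
    [0,0,0],
    [0,0,0],
    [0,0,0],
    [0,0,0],
  ],
  turn=[0,0,0,0,0,0,0],
  grip=30,
  grip_force=40,
)

```text
clock: 15.98
position: [0.5528, 0.2551, 0.2269]
ee_rot: [0.636, 0.772, -0.015, 0.015]
ft_force: [-8.8, -2.0, 10.1]
grip_width: 0.503
```

Gripped (43 mm opening). Swinging forward along the arc, first half.

Emit:
jog_arm(
  translation=[
    [1,-4,1],
    [2,-9,1.5],
    [3.1,-15.4,2],
    [4.7,-23,2.5],
    [6.4,-31.4,2.8],
    [8,-39,2.6],
    [9.7,-47.3,2.1],
    [11.3,-55,1.2],
    [12.9,-63.1,0],
    [12.9,-63.1,0],
  ],
  turn=[0,0,0,0,0,0,0,0,0,0],
)

```text
clock: 16.82
position: [0.5661, 0.1891, 0.2269]
ee_rot: [0.637, 0.771, -0.016, 0.015]
ft_force: [-5.1, -0.2, 4.1]
grip_width: 0.502
```

Run:
```python
from h import *
np.set_printoptions(precision=3,suppress=True)
o=manip.get_obs();print(o["clock"],o["position"],o["ft_force"],o["torque"],o["grip_width"])
cx=np.array([-.2,.98]);h=np.array([.559,.2245])
for n in("top","side"):
 p=manip.camera(n);save(p,n+"5.png",(210,90,370,210),5)
 for r in manip.pinpoint(p,"lid_tab")[:1]:
  f=lambda a:proj(p,[*(h-cx*.173*np.cos(a)),.064+.173*np.sin(a)])
  A=np.radians(np.arange(40,110));e=[np.linalg.norm(f(a)-r["at"]) for a in A];print(n,r["at"],r["confidence"],40+np.argmin(e),min(e))
```

```text
16.8167 [0.566 0.189 0.227] [-5.076 -0.222  4.082] [0.326 1.162 0.077] 0.5024691587270301
side [300.1, 119.9] 0.65 83 2.8285036566539565
```

View pics/side5.png

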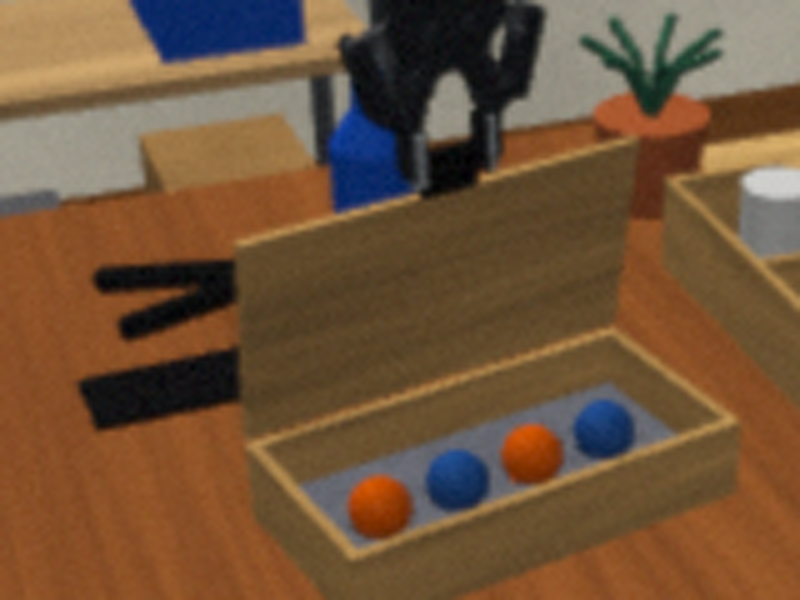

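The lid follows and the tab is held between the fingers at about (450,165) in the crop. Second half of the arc.

Emit:
jog_arm(
  translation=[
    [1.2,-6,-1.3],
    [2.8,-13.5,-3.2],
    [4.3,-21,-5.5],
    [5.8,-28.5,-8.2],
    [7.3,-36,-11.4],
    [8.8,-43,-14.6],
    [10.3,-50,-18.3],
    [11.7,-57,-22.2],
    [11.7,-57,-22.2],
    [11.7,-57,-22.2],
  ],
  turn=[0,0,0,0,0,0,0,0,0,0],
)

```text
clock: 17.85
position: [0.5775, 0.1328, 0.2058]
ee_rot: [0.636, 0.771, -0.016, 0.015]
ft_force: [-7.1, -4.1, 9.3]
grip_width: 0.501
```

Run:
```python
from h import *
from scipy.spatial.transform import Rotation as R
np.set_printoptions(precision=3,suppress=True)
o=manip.get_obs();print(o["clock"],o["position"],o["ft_force"],o["torque"],o["grip_width"])
cx=np.array([-.2,.98]);h=np.array([.559,.2245])
g=np.array(o["position"])-R.from_quat(o["ee_rot"]).as_matrix()[:,2]*.0207
c=cx@(g[:2]-h);print("pose angle",np.degrees(np.arctan2(g[2]-.064,-c)),np.hypot(g[2]-.064,c))
for n in("top","side"):
 p=manip.camera(n)
 f=p["frame"][:,:,::-1].copy()
 f=cv2.resize(f[90:210,210:370],None,fx=5,fy=5,interpolation=cv2.INTER_CUBIC)
 ey=np.array([.98,.2])
 for ad,col in((55,(0,0,255)),(60,(0,255,0)),(65,(255,0,0))):
  a=np.radians(ad);t=np.array([-cx[0]*np.cos(a),-cx[1]*np.cos(a),np.sin(a)])
  nn=np.array([cx[0]*np.sin(a),cx[1]*np.sin(a),np.cos(a)])
  for s in(-.15,.15):
   X=np.array([*h,.064])+t*.158-nn*.004+np.array([*(ey*s),0])
   q=(proj(p,X)-[210,90])*5;cv2.circle(f,tuple(int(v) for v in q),4,col,-1)
 cv2.imwrite("pics/"+n+"6.png",f)
 for r in manip.pinpoint(p,"lid_tab")[:1]:
  F=lambda a:proj(p,[*(h-cx*.173*np.cos(a)),.064+.173*np.sin(a)])
  A=np.radians(np.arange(40,110));e=[np.linalg.norm(F(a)-r["at"]) for a in A];print(n,r["at"],r["confidence"],40+np.argmin(e),min(e))
```

```text
17.85 [0.578 0.133 0.206] [-7.112 -4.051  9.252] [-0.624  1.367  0.11 ] 0.501027340455556
pose angle 60.291649192707766 0.18701335312345732
top [457.7, 183.1] 0.28 40 176.78837153373314
side [309.8, 133.9] 0.68 61 1.8934880376500847
```

View pics/side6.png

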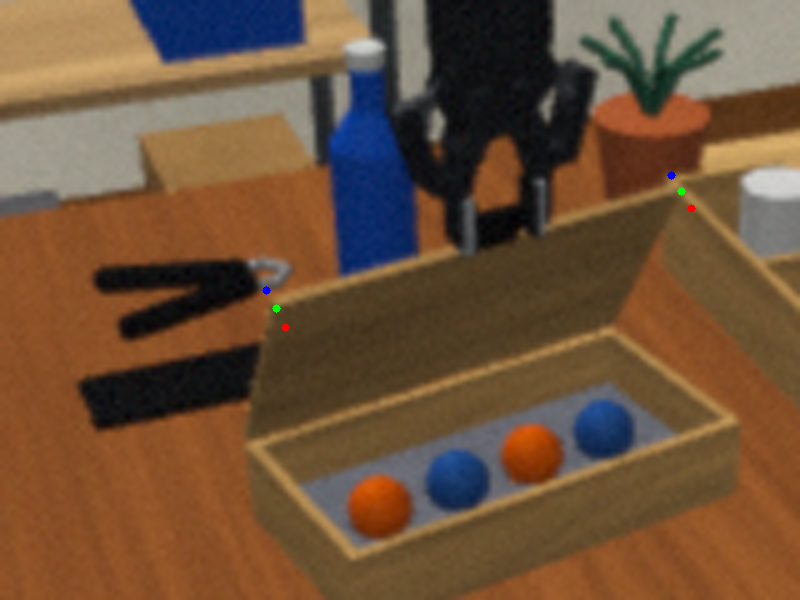

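View pics/top6.png

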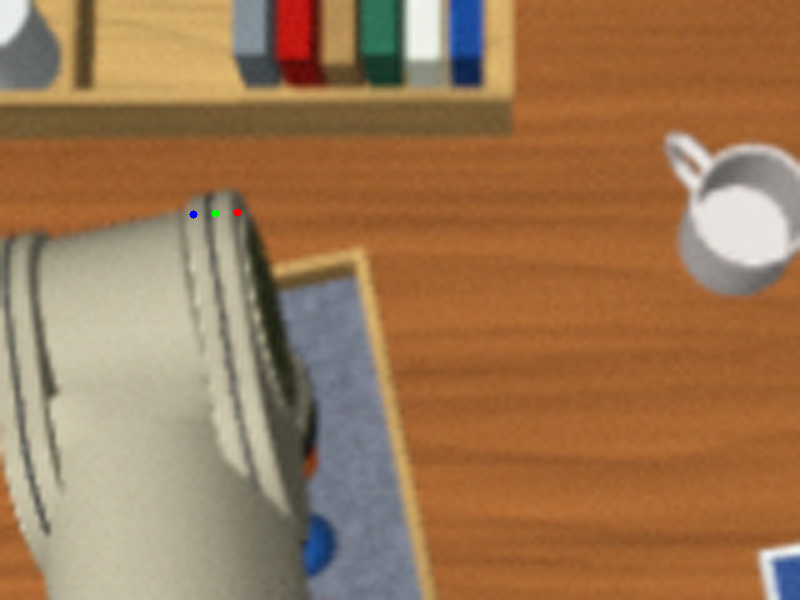

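The lid corners sit on the green 60° marks at (277,308) and (681,191), and the tab is firmly between the fingers. A short settle, then I'll hand in.

Emit:
jog_arm(
  translation=[
    [0,0,0],
    [0,0,0],
    [0,0,0],
    [0,0,0],
    [0,0,0],
    [0,0,0],
  ],
  turn=[0,0,0,0,0,0],
)

```text
clock: 18.55
position: [0.5774, 0.1331, 0.206]
ee_rot: [0.636, 0.771, -0.016, 0.016]
ft_force: [-5.1, -0.5, 1.7]
grip_width: 0.502
```

Run:
```python
from h import *
o=manip.get_obs();print(o["clock"],o["position"],o["grip_width"],o["ft_force"])
if abs(o["position"][2]-.2055)<.003 and abs(o["position"][1]-.133)<.003: print(manip.hand_in())
```

```text
18.55 [0.5774023  0.13308993 0.2060088 ] 0.501547811094948 [-5.13105587 -0.5256581   1.74903533]
the job is handed in; nothing more can be done
None
```

The job is handed in at 18.6 s. Both orange balls are released in the two orange-pad wells, one in each. The gripper is holding the lid by its tab at about 60° from closed.

- **Lid angle:** the arm's pose gives 60.3°, the side camera gives 61°, and the lid's corners line up with the 60° marks I drew on the side picture. The top camera could not confirm it because the arm hid the tab, and its tab detection was a low-confidence false one.
- **Balls:** the last side picture shows all four seated, and the two blue ones did not move.
- **Forces:** wrist-force readings at the end of each move stayed under about 15 N. The lid did not drop at any point.
- **Other things on the desk:** nothing moved in the pictures I viewed, but I did not measure each object again at the end.
- **Grip:** the pads hold the tab a little nearer its tip than I planned, and the tool leans about 2.5° from vertical. Neither made the tab slip: the finger opening stayed steady at about 43 mm.

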